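# Deal the second round of biscuit cartons

### The job

Each of the two cardboard trays already holds one full-length biscuit carton from the first round. Deal the second round: set one of the two loose full-length cartons down in the tray with the raised back panel, let go, and then set the other one in the low tray without a panel, so that both trays hold two. Each carton must stand upright on the tray floor, side by side with and parallel to the carton already there.

Things in the scene. Friction and masses are not known exactly. Their poses are not given: they have to be found in the camera images.
- pack_1_center (a point): Loose full-length biscuit carton standing in the middle of the table: 110 mm long (own x), 36 wide (y), 55 tall (z), 100 to 210 g, red ends, pale band, brown patch. The point is its centre, 27.5 mm above its underside. The two loose ones are alike; either may be dealt first. Not the like-coloured carton only 62 mm long.
- pack_2_center (a point): Loose full-length biscuit carton standing in the middle of the table: 110 mm long (own x), 36 wide (y), 55 tall (z), 100 to 210 g, red ends, pale band, brown patch. The point is its centre, 27.5 mm above its underside. The two loose ones are alike; either may be dealt first. Not the like-coloured carton only 62 mm long.
- tray_display: Open cardboard tray with a raised back panel (80 mm above the table) on its +x wall; dealt to first. Fixed; 168 mm along own x, 158 along y, walls 29 high, 4 thick, floor 4 thick; origin: centre of underside. A first-round carton is stuck down in it along x, centred at y = +52 mm. Free place beside it: y -75 to +34 mm (middle -20), x -80 to +80.
- tray_plain: Open cardboard tray, all four walls equally low, no panel; dealt to second. Fixed; 168 mm along own x, 158 along y, walls 29 high, 4 thick, floor 4 thick; origin: centre of underside. A first-round carton is stuck down in it along x, centred at y = +52 mm. Free place beside it: y -75 to +34 mm (middle -20), x -80 to +80.
There are look-alikes about, which are no part of the job. Leave any black or green look-alike of the part that bears pack_1_center alone.

How it is judged:
On the way, in this order (a step that is already met when the one before it is completed fails the run):
1. one loose full-length carton stands, let go, in the free place of the tray with the raised back panel ((((x of pack_1_center in the frame of tray_display between -0.03 and 0.03 m and y of pack_1_center in the frame of tray_display between -0.062 and 0.019 m and z of pack_1_center in the frame of tray_display between 0.025 and 0.038 m and angle between pack_1_center's own z axis and vertical below 0.18 rad and angle between the x axis of pack_1_center and the x axis of tray_display, either way round below 0.3 rad) and contact force between pack_1 and the fingers below 0.2 N and linear speed of pack_1 below 0.03 m/s) or ((x of pack_2_center in the frame of tray_display between -0.03 and 0.03 m and y of pack_2_center in the frame of tray_display between -0.062 and 0.019 m and z of pack_2_center in the frame of tray_display between 0.025 and 0.038 m and angle between pack_2_center's own z axis and vertical below 0.18 rad and angle between the x axis of pack_2_center and the x axis of tray_display, either way round below 0.3 rad) and contact force between pack_2 and the fingers below 0.2 N and linear speed of pack_2 below 0.03 m/s))), for 0.2 s.
2. the other one stands, let go, in the free place of the low tray, the first still in its tray ((((x of pack_1_center in the frame of tray_display between -0.03 and 0.03 m and y of pack_1_center in the frame of tray_display between -0.062 and 0.019 m and z of pack_1_center in the frame of tray_display between 0.025 and 0.038 m and angle between pack_1_center's own z axis and vertical below 0.18 rad and angle between the x axis of pack_1_center and the x axis of tray_display, either way round below 0.3 rad) and (x of pack_2_center in the frame of tray_plain between -0.03 and 0.03 m and y of pack_2_center in the frame of tray_plain between -0.062 and 0.019 m and z of pack_2_center in the frame of tray_plain between 0.025 and 0.038 m and angle between pack_2_center's own z axis and vertical below 0.18 rad and angle between the x axis of pack_2_center and the x axis of tray_plain, either way round below 0.3 rad)) or ((x of pack_2_center in the frame of tray_display between -0.03 and 0.03 m and y of pack_2_center in the frame of tray_display between -0.062 and 0.019 m and z of pack_2_center in the frame of tray_display between 0.025 and 0.038 m and angle between pack_2_center's own z axis and vertical below 0.18 rad and angle between the x axis of pack_2_center and the x axis of tray_display, either way round below 0.3 rad) and (x of pack_1_center in the frame of tray_plain between -0.03 and 0.03 m and y of pack_1_center in the frame of tray_plain between -0.062 and 0.019 m and z of pack_1_center in the frame of tray_plain between 0.025 and 0.038 m and angle between pack_1_center's own z axis and vertical below 0.18 rad and angle between the x axis of pack_1_center and the x axis of tray_plain, either way round below 0.3 rad))) and contact force between each of pack_1, pack_2 and the fingers below 0.2 N and linear speed of each of pack_1, pack_2 below 0.03 m/s), for 0.2 s.
At the end, for the whole second after the job is handed in: Each tray holds one of the two loose full-length cartons beside its first: centre within 30 mm of tray x = 0 and at tray y -62 to +19 mm, 25 to 38 mm above the tray's underside, upright within 10 degrees, parallel to tray x within 17 degrees, released and at rest (all of step 2); the robot touches nothing.
It also fails if it takes over 62 s, if anything falls off the work surface, if the arm or the gripper's body presses on something with over 40 N, if the wrist force passes 120 N, or if a joint passes its speed limit or range.

### The arm

A 6-joint arm with a two-finger parallel gripper is mounted at the origin on the work surface. World frame = base frame: x ahead of the robot, y to its left, z up, the work surface at z = 0. Lengths are in m, angles in rad, forces in N, time in s.
With the tool pointing down it reaches from about 0.2 to 0.875 m from the base axis. Payload 3.4 kg.
Tool frame: the origin (TCP) lies between the finger pads; the fingertips stand 19 mm ahead of it and the grasp point (between the pads) is the TCP; z points along the fingers, y is the direction in which the jaws open and shut (so a half turn about z gives the same grasp; the last joint's range is limited). The gripper opens to 94 mm and grips with 3 to 60 N. Pads are 16 mm wide; open, the fingers measure 119 mm over their backs; the gripper's body (75 mm by 177 mm) begins 78 mm behind the grasp point.
Start: joints at [1.157, 0.276, 1.505, -0, 1.361, -0.121], TCP at [0.166, 0.551, 0.224] pointing down, gripper open.
Joint ranges: [-2.89, 2.89], [-0.75, 2.08], [0.22, 2.7], [-1.18, 4.32], [0.11, 2.71], [-2.7, 2.7]. Speed limits (rad/s): [2.57, 2.57, 3.14, 3.14, 3.14, 3.14].

### API

Orientations are given as a rotation vector (axis times angle).
In Python, from cell import robot gives the robot as it stands. The module is installed in compiled form; this text tells all that it offers.
- The arm moves only by the tool step_arm, never from a script. Its argument "increments" is a list of rows, each an object of numbers: "fingers": the finger opening in m, from 0 to 0.094; "tx", "ty", "tz": the shift along the tool's x, y, z in m; "spin": the turn about the tool's z in rad. A call has 1 to 5 rows; each row is the pose to reach, as a shift and turn from the pose measured when the call began, along the tool's axes at that moment; what a row does not reach only later rows make up. A row lasts 1/10 s, in which the tool goes at most 50 mm and 8.59 degrees, less where a joint would pass 70% of its speed; a pose out of reach is approached as far as the arm can. A call with a gripper value outside its range is refused whole. The fingers move at their own pace and stop on an object; the grip force is fixed at half the most. Time passes only in rows, so rows that repeat a pose let the fingers close. It gives the time, the measured TCP pose, the force and the opening at its end, in the units of the state.
- robot.read_state(): the state, without advancing time (a new reading comes with each control period).
- robot.grab_frame(name): name is "scene" or "side" or "wrist"; returns a dict with "frame" (384x512x3 uint8, red, green, blue), "K" (3x3 intrinsics, pixels), "R" (3x3) and "t" (3): a world point X has camera coordinates R X + t; the wrist camera has in their place "mount" (4x4, takes a point from camera to tool coordinates, whose origin is the TCP and whose axes are the flange's). Camera axes: x right, y down, z forward; pixel columns grow to the right and rows downward; lengths in m; the calibration is good to about 2 mm. A picture is of the moment at which its call begins: read the wrist's pose just before it. There is no depth.
- robot.finish_job(): hands the job in, once; it reports no verdict.
The state is a dict: "clock": time; "qpos": joint angles; "joint_vel": joint speeds; "tau": joint torques, N m; "position": TCP position; "tcp_rot": TCP orientation; "ft_force": force on the tool from outside, world axes, zero at the start; "ft_torque": the same for the moment, N m; "width": opening from 0.0 (shut) to 1.0 (fully open).
Only numpy, scipy, OpenCV 4.12 (cv2) and the standard library are available. Lean on these libraries where they do the work, as an engineer would, in place of code of your own. Each camera call takes 0.05 s, during which the arm holds its last target.

## Working session

There is one attempt and no reset: what is moved stays moved. The work goes in short steps, Python scripts to look and compute and a tool call to move; the robot and the scene stay as the last step left them, time stands still between calls to the robot, and variables do not carry over. Pictures are saved under pics/ and viewed, and the job is handed in when it is done.

Besides the shell and the picture viewer there is one more tool, called as name(argument=value, ...) on one line, values as JSON. step_arm: Moves the arm, as the interface text tells. Its arguments: {"type":"object","properties":{"increments":{"type":"array","items":{"type":"object","properties":{"fingers":{"type":"number"},"tx":{"type":"number"},"ty":{"type":"number"},"tz":{"type":"number"},"spin":{"type":"number"}}}}},"required":["increments"]}

```bash
mkdir -p pics; python3 - <<'E'
from cell import robot
import cv2,json,numpy as np,pickle
s=robot.read_state();print(s)
d={}
for n in ["scene","side","wrist"]:
    f=robot.grab_frame(n);d[n]=f
    cv2.imwrite(f"pics/{n}0.png",f["frame"][:,:,::-1])
    print(n,{k:np.round(v,3).tolist() for k,v in f.items() if k!="frame"})
pickle.dump((s,d),open("f0.pkl","wb"))
E
```

```text
{'clock': 0.0, 'qpos': array([ 1.15697841e+00,  2.76570137e-01,  1.50608760e+00, -6.26126069e-06,
        1.36069082e+00, -1.21002583e-01]), 'joint_vel': array([ 0.00033263,  0.00024202, -0.00033116, -0.00056062, -0.00121806,
       -0.00074842]), 'tau': array([-1.51669092e-04, -4.04596353e+01, -2.37234092e+01,  7.01188319e-02,
        3.44806700e-02, -1.49711582e-04]), 'position': array([0.16577255, 0.55004588, 0.22363703]), 'tcp_rot': array([-4.58242783e-01, -3.10752843e+00,  2.66228627e-03]), 'ft_force': array([ 0.14456255,  0.4316622 , -0.5367273 ]), 'ft_torque': array([0.03694969, 0.00351294, 0.03864661]), 'width': 0.99810501501704}
scene {'K': [[395.663, 0.0, 261.104], [0.0, 395.663, 188.668], [0.0, 0.0, 1.0]], 'R': [[-0.586, 0.811, 0.003], [0.634, 0.46, -0.622], [-0.505, -0.363, -0.783]], 't': [0.301, -0.249, 1.47]}
side {'K': [[366.441, 0.0, 258.876], [0.0, 366.441, 197.68], [0.0, 0.0, 1.0]], 'R': [[0.78, -0.626, 0.002], [-0.363, -0.455, -0.813], [0.51, 0.633, -0.582]], 't': [-0.388, 0.197, 0.741]}
wrist {'K': [[345.823, 0.0, 249.679], [0.0, 345.823, 192.1], [0.0, 0.0, 1.0]], 'mount': [[0.0, -0.959, -0.285, 0.082], [1.0, -0.0, 0.001, -0.0], [-0.001, -0.285, 0.959, -0.161], [0.0, 0.0, 0.0, 1.0]]}
```

View pics/scene0.png

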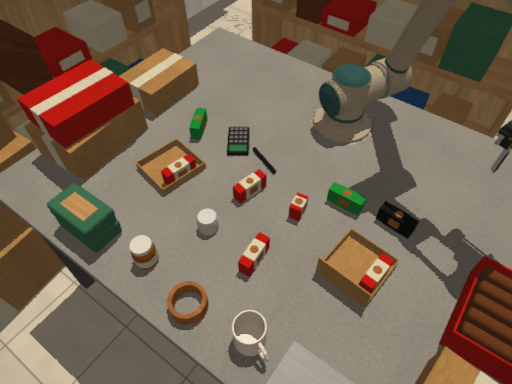

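View pics/side0.png

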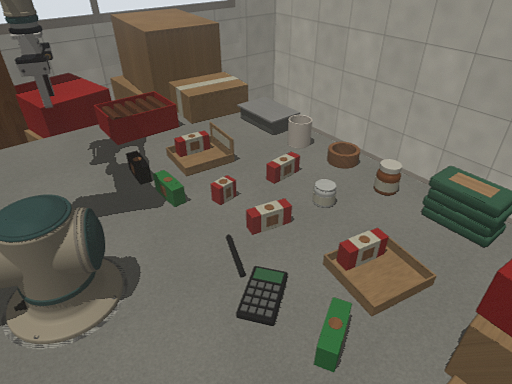

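View pics/wrist0.png

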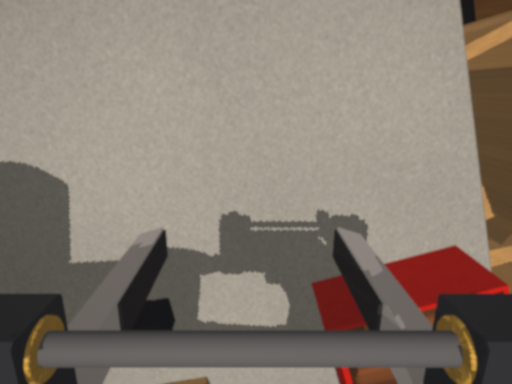

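The scene view shows the panel tray at (357,265), the low tray at (170,165), loose full-length cartons at (250,186) and (254,253), and the short one at (298,206). I'll zoom in on these next.

```bash
python3 - <<'E'
import pickle,cv2
s,d=pickle.load(open("f0.pkl","rb"))
def crop(n,x0,y0,w,h,k,o):
    im=d[n]["frame"][y0:y0+h,x0:x0+w,::-1]
    im=cv2.resize(im,None,fx=k,fy=k,interpolation=cv2.INTER_CUBIC)
    for x in range((x0+9)//10*10,x0+w,10): cv2.putText(im,str(x),((x-x0)*k,8),0,.3,(255,255,0),1);cv2.line(im,((x-x0)*k,10),((x-x0)*k,14),(255,255,0),1)
    for y in range((y0+9)//10*10,y0+h,10): cv2.putText(im,str(y),(0,(y-y0)*k+3),0,.3,(255,255,0),1)
    return im
cv2.imwrite("pics/a.png",crop("scene",310,225,95,80,7,0))
cv2.imwrite("pics/b.png",crop("scene",130,135,80,60,8,0))
cv2.imwrite("pics/c.png",crop("scene",225,160,90,115,5,0))
E
```

```text
(no output)
```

View pics/a.png

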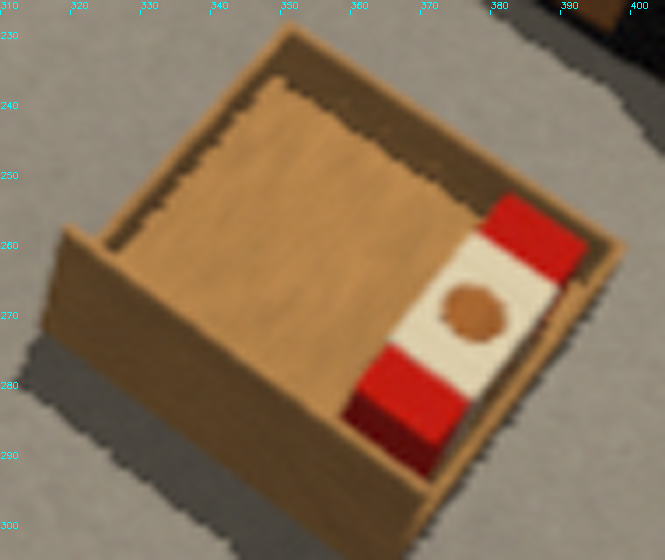

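View pics/b.png

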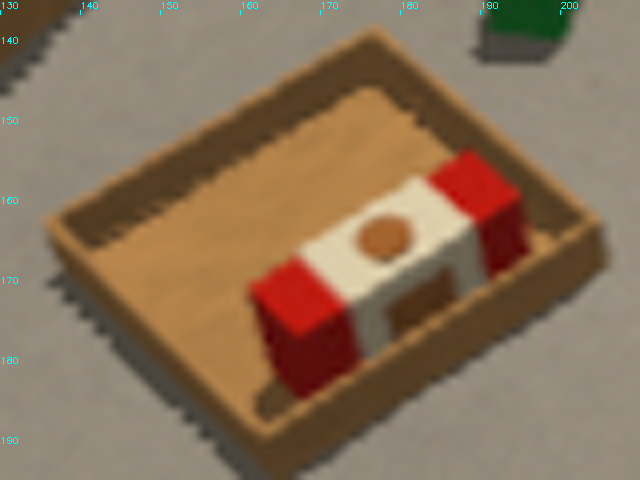

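View pics/c.png

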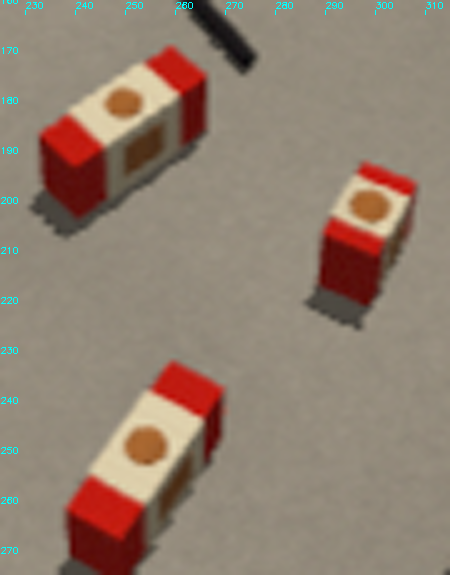

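```bash
cat >h.py <<'E'
import numpy as np
def cast(f,uv,z):
    uv=np.atleast_2d(np.array(uv,float)); R,t,K=f["R"],f["t"],f["K"]
    dirs=(R.T@np.linalg.inv(K)@np.c_[uv,np.ones(len(uv))].T).T
    c=-R.T@t
    return c+dirs*((z-c[2])/dirs[:,2])[:,None]
E
python3 - <<'E'
import pickle,numpy as np,cv2
from h import cast
s,d=pickle.load(open("f0.pkl","rb"));f=d["scene"]
def P(k,o,pts): return (np.array(pts)+.5)/k+np.array(o)-.5
def show(n,uv,z):
    p=cast(f,uv,z)[:,:2]
    e=np.roll(p,-1,0)-p
    print(n,np.round(p,3).tolist(),"edges",np.round(np.linalg.norm(e,axis=1)*1e3,0),"ang",np.round(np.degrees(np.arctan2(e[:,1],e[:,0])),1),"mean",np.round(p.mean(0),4))
A=(7,(310,225));B=(8,(130,135));C=(5,(225,160))
show("disp rim",P(*A,[(290,25),(622,245)]),.029)
show("disp panel",P(*A,[(67,230),(425,495)]),.08)
show("disp carton",P(*A,[(510,192),(588,240),(437,447),(357,392)]),.059)
show("plain rim",P(*B,[(375,27),(605,217),(265,435),(47,222)]),.029)
show("plain carton",P(*B,[(468,150),(522,192),(303,333),(250,288)]),.059)
show("A",P(*C,[(170,46),(207,77),(76,167),(41,134)]),.055)
show("B",P(*C,[(173,361),(224,390),(133,540),(70,508)]),.055)
show("short",P(*C,[(362,163),(416,182),(385,253),(325,222)]),.055)
E
```

```text
disp rim [[0.419, 0.252], [0.434, 0.405]] edges [154. 154.] ang [ 84.5 -95.5] mean [0.4262 0.3289]
disp panel [[0.583, 0.236], [0.599, 0.39]] edges [155. 155.] ang [ 84. -96.] mean [0.5908 0.3128]
disp carton [[0.457, 0.361], [0.459, 0.394], [0.569, 0.385], [0.566, 0.352]] edges [ 33. 110.  33. 109.] ang [ 87.1  -4.8 -94.1 175. ] mean [0.513  0.3729]
plain rim [[0.444, -0.413], [0.47, -0.259], [0.634, -0.291], [0.607, -0.442]] edges [156. 168. 154. 165.] ang [  80.5  -10.9 -100.4  169.6] mean [ 0.5386 -0.3511]
plain carton [[0.493, -0.307], [0.498, -0.274], [0.603, -0.293], [0.599, -0.326]] edges [ 34. 107.  33. 107.] ang [ 82.3 -10.1 -97.8 170. ] mean [ 0.5483 -0.3001]
A [[0.41, -0.085], [0.417, -0.051], [0.521, -0.073], [0.514, -0.106]] edges [ 35. 107.  34. 106.] ang [  77.9  -12.2 -103.   168.3] mean [ 0.4655 -0.0787]
B [[0.598, 0.055], [0.597, 0.088], [0.699, 0.102], [0.704, 0.064]] edges [ 34. 104.  38. 106.] ang [  92.2    7.7  -83.1 -174.8] mean [0.6496 0.0775]
short [[0.418, 0.064], [0.411, 0.098], [0.466, 0.111], [0.468, 0.07]] edges [35. 56. 41. 50.] ang [ 101.4   13.1  -87.4 -173. ] mean [0.4405 0.086 ]
```

Ray-cast sizes match the given ones: cartons about 107×35 mm, trays about 167×155 mm, and the two tray-origin estimates agree to 1 mm. I'll deal B to the display tray, then A to the plain tray.

```bash
cat >>h.py <<'E'
from scipy.spatial.transform import Rotation as Ro
def go(s,x,y,z,yaw):
    """increments to tcp x,y,z with tool x axis along carton axis yaw (deg, mod 180)"""
    R=Ro.from_rotvec(s["tcp_rot"]).as_matrix()
    d=R.T@(np.array([x,y,z])-s["position"])
    cur=np.degrees(np.arctan2(R[1,0],R[0,0]))
    dy=(yaw-cur+90)%180-90
    print("pos",np.round(s["position"],4),"toolx yaw",round(cur,1),"z",np.round(R[:,2],3),"F",np.round(s["ft_force"],1),"w",round(s["width"]*94,1),"clk",round(s["clock"],2))
    print("move",np.round(d,4),"spin",round(-np.radians(dy),3),"q6",round(s["qpos"][5],2))
E
python3 - <<'E'
from cell import robot
from h import go
go(robot.read_state(),.650,.078,.2,5.8)
E
```

```text
pos [0.1658 0.5502 0.2238] toolx yaw 163.2 z [-0.001 -0.001 -1.   ] F [-0.1  0.2 -0.9] w 93.8 clk 0.15
move [-0.5999 -0.3123  0.0242] spin -0.394 q6 -0.12
```

step_arm(increments=[{"tx": -0.6, "ty": -0.312, "tz": 0.01, "spin": -0.394}, {"tx": -0.6, "ty": -0.312, "tz": 0.01, "spin": -0.394}, {"tx": -0.6, "ty": -0.312, "tz": 0.01, "spin": -0.394}, {"tx": -0.6, "ty": -0.312, "tz": 0.01, "spin": -0.394}, {"tx": -0.6, "ty": -0.312, "tz": 0.01, "spin": -0.394}])

```text
invalid input
```

```bash
python3 - <<'E'
from cell import robot
from h import go
go(robot.read_state(),.650,.078,.2,5.8)
E
```

```text
pos [0.1658 0.5502 0.2238] toolx yaw 163.2 z [-0.001 -0.001 -1.   ] F [-0.1  0.2 -0.9] w 93.8 clk 0.15
move [-0.5999 -0.3123  0.0242] spin -0.394 q6 -0.12
```

step_arm(increments=[{"fingers": 0.094, "tx": -0.6, "ty": -0.312, "tz": 0.01, "spin": -0.394}, {"fingers": 0.094, "tx": -0.6, "ty": -0.312, "tz": 0.01, "spin": -0.394}, {"fingers": 0.094, "tx": -0.6, "ty": -0.312, "tz": 0.01, "spin": -0.394}, {"fingers": 0.094, "tx": -0.6, "ty": -0.312, "tz": 0.01, "spin": -0.394}, {"fingers": 0.094, "tx": -0.6, "ty": -0.312, "tz": 0.01, "spin": -0.394}])

```text
clock: 0.65
position: [0.3408, 0.3797, 0.2206]
tcp_rot: [0.16, -3.137, 0.002]
ft_force: [1.0, 0.2, 0.6]
width: 0.998
```

```bash
python3 - <<'E'
from cell import robot
from h import go
go(robot.read_state(),.650,.078,.2,5.8)
E
```

```text
pos [0.3408 0.3797 0.2206] toolx yaw -174.2 z [-0.001 -0.001 -1.   ] F [1.  0.2 0.6] w 93.8 clk 0.65
move [-0.2769 -0.3316  0.0208] spin 0.001 q6 -0.97
```

step_arm(increments=[{"fingers": 0.094, "tx": -0.277, "ty": -0.332, "tz": 0.02, "spin": 0.0}, {"fingers": 0.094, "tx": -0.277, "ty": -0.332, "tz": 0.02, "spin": 0.0}, {"fingers": 0.094, "tx": -0.277, "ty": -0.332, "tz": 0.02, "spin": 0.0}, {"fingers": 0.094, "tx": -0.277, "ty": -0.332, "tz": 0.02, "spin": 0.0}, {"fingers": 0.094, "tx": -0.277, "ty": -0.332, "tz": 0.02, "spin": 0.0}])

```text
clock: 1.15
position: [0.5195, 0.2048, 0.2091]
tcp_rot: [0.159, -3.137, 0.002]
ft_force: [0.7, 0.6, 0.3]
width: 0.998
```

```bash
python3 - <<'E'
from cell import robot
from h import go
go(robot.read_state(),.650,.078,.2,5.8)
E
```

```text
pos [0.5195 0.2048 0.2091] toolx yaw -174.2 z [-0.001 -0.001 -1.   ] F [0.7 0.6 0.3] w 93.8 clk 1.15
move [-0.117  -0.1394  0.0091] spin 0.0 q6 -1.42
```

step_arm(increments=[{"fingers": 0.094, "tx": -0.117, "ty": -0.139, "tz": 0.009, "spin": 0.0}, {"fingers": 0.094, "tx": -0.117, "ty": -0.139, "tz": 0.009, "spin": 0.0}, {"fingers": 0.094, "tx": -0.117, "ty": -0.139, "tz": 0.009, "spin": 0.0}, {"fingers": 0.094, "tx": -0.117, "ty": -0.139, "tz": 0.009, "spin": 0.0}, {"fingers": 0.094, "tx": -0.117, "ty": -0.139, "tz": 0.009, "spin": 0.0}])

```text
clock: 1.65
position: [0.6528, 0.0744, 0.1984]
tcp_rot: [0.152, -3.137, 0.004]
ft_force: [0.4, -0.1, -0.2]
width: 1.002
```

```bash
cat >>h.py <<'E'
def wristcam(s,f):
    R=Ro.from_rotvec(s["tcp_rot"]).as_matrix(); M=np.eye(4); M[:3,:3]=R; M[:3,3]=s["position"]
    C=np.linalg.inv(M@f["mount"])
    return dict(R=C[:3,:3],t=C[:3,3],K=f["K"])
E
python3 - <<'E'
from cell import robot
from h import *
import cv2,pickle
s=robot.read_state();f=robot.grab_frame("wrist");pickle.dump((s,f),open("w1.pkl","wb"))
go(s,.650,.078,.035,5.8)
cv2.imwrite("pics/w1.png",f["frame"][:,:,::-1])
E
```

```text
pos [0.6528 0.0744 0.1984] toolx yaw -174.4 z [-0.001 -0.003 -1.   ] F [ 0.4 -0.1 -0.2] w 94.2 clk 1.65
move [0.0023 0.0043 0.1634] spin -0.004 q6 -1.66
```

View pics/w1.png

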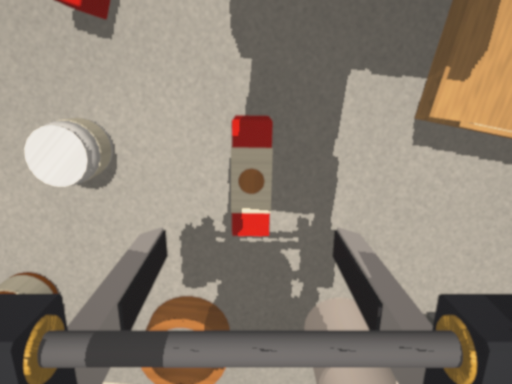

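The wrist view shows the loose carton centred at about (252,177), between the fingers: far edge at row 117, near edge at 236, columns 233–271.

```bash
python3 - <<'E'
import pickle,numpy as np,cv2
from h import *
s,f=pickle.load(open("w1.pkl","rb"));c=wristcam(s,f)
m=f["frame"].astype(int)
p=cast(c,[(233,118),(272,117),(269,235.5),(233,236.5),(252,180)],.055);print(np.round(p,4))
print(np.round(p[:4].mean(0),4), np.round(np.linalg.norm(np.diff(p[:4],axis=0),axis=1),4), [np.round(np.degrees(np.arctan2(*(p[a]-p[b])[[1,0]])),1) for a,b in((3,0),(2,1))])
im=cv2.resize(f["frame"][100:250,190:310,::-1],None,fx=4,fy=4,interpolation=cv2.INTER_CUBIC);cv2.imwrite("pics/w1z.png",im)
E
```

```text
[[0.5957 0.0537 0.055 ]
 [0.5916 0.0872 0.055 ]
 [0.7019 0.0971 0.055 ]
 [0.7063 0.063  0.055 ]
 [0.6491 0.0755 0.055 ]]
[0.6489 0.0752 0.055 ] [0.0337 0.1107 0.0344] [np.float64(4.8), np.float64(5.1)]
```

View pics/w1z.png

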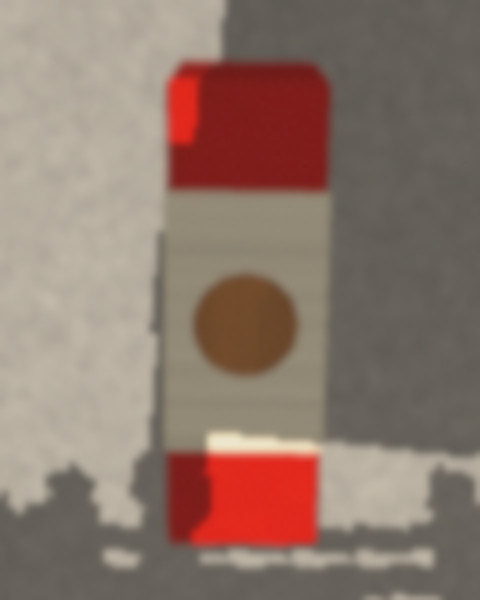

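step_arm(increments=[{"fingers": 0.094, "tx": 0.003, "ty": 0.001, "tz": 0.045, "spin": 0.01}, {"fingers": 0.094, "tx": 0.003, "ty": 0.001, "tz": 0.09, "spin": 0.01}, {"fingers": 0.094, "tx": 0.003, "ty": 0.001, "tz": 0.135, "spin": 0.01}, {"fingers": 0.094, "tx": 0.003, "ty": 0.001, "tz": 0.165, "spin": 0.01}, {"fingers": 0.094, "tx": 0.003, "ty": 0.001, "tz": 0.165, "spin": 0.01}])

```text
clock: 2.2
position: [0.642, 0.0785, 0.0293]
tcp_rot: [0.14, -3.125, 0.0]
ft_force: [0.1, 0.0, -0.8]
width: 1.001
```

```bash
python3 - <<'E'
from cell import robot
from h import go
go(robot.read_state(),.6495,.0755,.033,5)
E
```

```text
pos [0.642  0.0785 0.0293] toolx yaw -174.9 z [-0.014 -0.001 -1.   ] F [ 0.1  0.  -0.8] w 94.1 clk 2.2
move [-0.0071 -0.0037 -0.0038] spin 0.002 q6 -1.65
```

step_arm(increments=[{"fingers": 0.094, "tx": -0.007, "ty": -0.003, "tz": -0.004, "spin": 0.0}, {"fingers": 0.094, "tx": -0.007, "ty": -0.003, "tz": -0.004, "spin": 0.0}, {"fingers": 0.094, "tx": -0.007, "ty": -0.003, "tz": -0.004, "spin": 0.0}])

```text
clock: 2.5
position: [0.6511, 0.0764, 0.0356]
tcp_rot: [0.141, -3.129, 0.0]
ft_force: [0.7, 0.4, -0.6]
width: 1.0
```

```bash
python3 - <<'E'
from cell import robot
from h import go
go(robot.read_state(),.6495,.0755,.033,5)
E
```

```text
pos [0.6511 0.0764 0.0356] toolx yaw -174.8 z [-0.009 -0.001 -1.   ] F [ 0.7  0.4 -0.6] w 94.0 clk 2.5
move [ 0.0016 -0.0008  0.0027] spin 0.003 q6 -1.65
```

step_arm(increments=[{"fingers": 0.02, "tx": 0.001, "ty": -0.001, "tz": 0.002, "spin": 0.0}, {"fingers": 0.02, "tx": 0.001, "ty": -0.001, "tz": 0.002, "spin": 0.0}, {"fingers": 0.02, "tx": 0.001, "ty": -0.001, "tz": 0.002, "spin": 0.0}, {"fingers": 0.02, "tx": 0.001, "ty": -0.001, "tz": 0.002, "spin": 0.0}, {"fingers": 0.02, "tx": 0.001, "ty": -0.001, "tz": 0.002, "spin": 0.0}])

```text
clock: 3.0
position: [0.6501, 0.0753, 0.0337]
tcp_rot: [0.141, -3.129, 0.0]
ft_force: [0.7, -0.4, -0.0]
width: 0.61
```

step_arm(increments=[{"fingers": 0.02, "tx": 0.0, "ty": 0.0, "tz": 0.0, "spin": 0.0}, {"fingers": 0.02, "tx": 0.0, "ty": 0.0, "tz": 0.0, "spin": 0.0}, {"fingers": 0.02, "tx": 0.0, "ty": 0.0, "tz": 0.0, "spin": 0.0}])

```text
clock: 3.3
position: [0.6501, 0.0752, 0.0336]
tcp_rot: [0.141, -3.129, 0.0]
ft_force: [0.5, -1.1, 1.4]
width: 0.381
```

```bash
python3 - <<'E'
from cell import robot
from h import go
go(robot.read_state(),.6495,.0755,.033,5)
E
```

```text
pos [0.6501 0.0752 0.0336] toolx yaw -174.8 z [-0.009 -0.001 -1.   ] F [ 0.5 -1.1  1.4] w 35.8 clk 3.3
move [0.0005 0.0003 0.0006] spin 0.003 q6 -1.65
```

step_arm(increments=[{"fingers": 0.02, "tx": 0.0, "ty": 0.0, "tz": 0.0, "spin": 0.0}, {"fingers": 0.02, "tx": 0.0, "ty": 0.0, "tz": -0.02, "spin": 0.0}, {"fingers": 0.02, "tx": 0.0, "ty": 0.0, "tz": -0.06, "spin": 0.0}, {"fingers": 0.02, "tx": 0.0, "ty": 0.0, "tz": -0.1, "spin": 0.0}, {"fingers": 0.02, "tx": 0.0, "ty": 0.0, "tz": -0.14, "spin": 0.0}])

```text
clock: 3.8
position: [0.6509, 0.0753, 0.1744]
tcp_rot: [0.141, -3.127, 0.0]
ft_force: [1.4, 0.3, -1.2]
width: 0.38
```

```bash
python3 - <<'E'
from cell import robot
from h import go
go(robot.read_state(),.5065,.301,.2,-5.3)
E
```

```text
pos [0.6509 0.0753 0.1744] toolx yaw -174.8 z [-0.011 -0.001 -1.   ] F [ 1.4  0.3 -1.2] w 35.8 clk 3.8
move [ 0.1238  0.2377 -0.0242] spin 0.182 q6 -1.65
```

step_arm(increments=[{"fingers": 0.02, "tx": 0.02, "ty": 0.038, "tz": -0.024, "spin": 0.03}, {"fingers": 0.02, "tx": 0.04, "ty": 0.077, "tz": -0.024, "spin": 0.06}, {"fingers": 0.02, "tx": 0.06, "ty": 0.115, "tz": -0.024, "spin": 0.09}, {"fingers": 0.02, "tx": 0.08, "ty": 0.154, "tz": -0.024, "spin": 0.12}, {"fingers": 0.02, "tx": 0.1, "ty": 0.192, "tz": -0.024, "spin": 0.15}])

```text
clock: 4.3
position: [0.5329, 0.2588, 0.1993]
tcp_rot: [-0.096, -3.129, 0.001]
ft_force: [-0.5, -0.2, -2.3]
width: 0.382
```

```bash
python3 - <<'E'
from cell import robot
from h import go
go(robot.read_state(),.5065,.301,.2,-5.3)
E
```

```text
pos [0.5329 0.2588 0.1993] toolx yaw 176.5 z [-0.011 -0.001 -1.   ] F [-0.5 -0.2 -2.3] w 35.9 clk 4.3
move [ 0.0289  0.0405 -0.0004] spin 0.031 q6 -1.18
```

step_arm(increments=[{"fingers": 0.02, "tx": 0.015, "ty": 0.02, "tz": 0.0, "spin": 0.02}, {"fingers": 0.02, "tx": 0.029, "ty": 0.04, "tz": 0.0, "spin": 0.031}, {"fingers": 0.02, "tx": 0.029, "ty": 0.04, "tz": 0.0, "spin": 0.031}, {"fingers": 0.02, "tx": 0.029, "ty": 0.04, "tz": 0.0, "spin": 0.031}])

```text
clock: 4.7
position: [0.5062, 0.3005, 0.1993]
tcp_rot: [-0.143, -3.127, 0.003]
ft_force: [-0.1, 0.1, -1.8]
width: 0.383
```

```bash
python3 - <<'E'
from cell import robot
from h import *
import cv2,pickle
s=robot.read_state();f=robot.grab_frame("wrist");pickle.dump((s,f),open("w2.pkl","wb"))
go(s,.5065,.301,.0386,-5.3)
g=robot.grab_frame("scene")
cv2.imwrite("pics/w2.png",np.vstack([cv2.resize(x["frame"],(400,300)) for x in (f,g)])[:,:,::-1])
E
```

```text
pos [0.5062 0.3005 0.1993] toolx yaw 174.8 z [-0.011 -0.002 -1.   ] F [-0.1  0.1 -1.8] w 36.0 clk 4.7
move [-0.0021  0.001   0.1607] spin 0.001 q6 -1.07
```

View pics/w2.png

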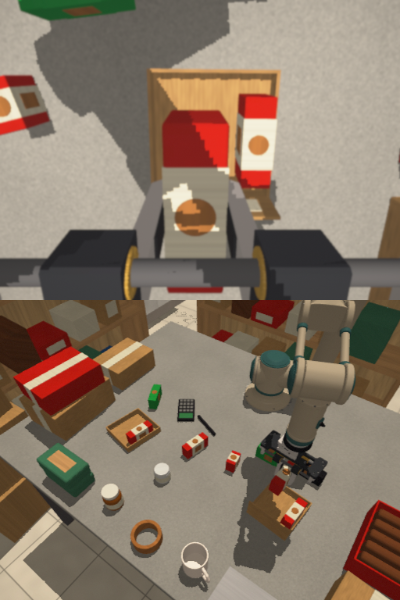

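The wrist picture shows the carton held at about (195,215), parallel to the tray's carton at (258,145) and with clear space beside it. Lowering now.

step_arm(increments=[{"fingers": 0.02, "tx": -0.002, "ty": 0.001, "tz": 0.04, "spin": 0.0}, {"fingers": 0.02, "tx": -0.002, "ty": 0.001, "tz": 0.08, "spin": 0.0}, {"fingers": 0.02, "tx": -0.002, "ty": 0.001, "tz": 0.115, "spin": 0.0}, {"fingers": 0.02, "tx": -0.002, "ty": 0.001, "tz": 0.135, "spin": 0.0}, {"fingers": 0.02, "tx": -0.002, "ty": 0.001, "tz": 0.145, "spin": 0.0}])

```text
clock: 5.3
position: [0.5068, 0.2985, 0.052]
tcp_rot: [-0.148, -3.123, 0.006]
ft_force: [-0.9, 0.4, -0.5]
width: 0.378
```

```bash
python3 - <<'E'
from cell import robot
from h import *
go(robot.read_state(),.5065,.301,.0386,-5.3)
E
```

```text
pos [0.5068 0.2985 0.052 ] toolx yaw 174.6 z [-0.015 -0.003 -1.   ] F [-0.9  0.4 -0.5] w 35.6 clk 5.3
move [0.0004 0.0025 0.0133] spin -0.002 q6 -1.07
```

step_arm(increments=[{"fingers": 0.02, "tx": 0.0, "ty": 0.002, "tz": 0.006, "spin": 0.0}, {"fingers": 0.02, "tx": 0.0, "ty": 0.002, "tz": 0.01, "spin": 0.0}, {"fingers": 0.02, "tx": 0.0, "ty": 0.002, "tz": 0.013, "spin": 0.0}, {"fingers": 0.02, "tx": 0.0, "ty": 0.002, "tz": 0.013, "spin": 0.0}, {"fingers": 0.02, "tx": 0.0, "ty": 0.002, "tz": 0.013, "spin": 0.0}])

```text
clock: 5.8
position: [0.5073, 0.3007, 0.0397]
tcp_rot: [-0.148, -3.125, 0.005]
ft_force: [-0.4, -0.5, -1.4]
width: 0.383
```

```bash
python3 - <<'E'
from cell import robot
from h import *
go(robot.read_state(),.5065,.301,.0386,-5.3)
E
```

```text
pos [0.5073 0.3007 0.0397] toolx yaw 174.6 z [-0.014 -0.003 -1.   ] F [-0.4 -0.5 -1.4] w 36.0 clk 5.8
move [0.0008 0.0002 0.0011] spin -0.002 q6 -1.06
```

step_arm(increments=[{"fingers": 0.02, "tx": 0.0, "ty": 0.0, "tz": 0.002, "spin": 0.0}, {"fingers": 0.02, "tx": 0.0, "ty": 0.0, "tz": 0.002, "spin": 0.0}, {"fingers": 0.06, "tx": 0.0, "ty": 0.0, "tz": 0.002, "spin": 0.0}, {"fingers": 0.06, "tx": 0.0, "ty": 0.0, "tz": 0.002, "spin": 0.0}, {"fingers": 0.06, "tx": 0.0, "ty": 0.0, "tz": 0.002, "spin": 0.0}])

```text
clock: 6.3
position: [0.5075, 0.3008, 0.038]
tcp_rot: [-0.148, -3.125, 0.005]
ft_force: [0.2, -0.1, 0.4]
width: 0.6
```

step_arm(increments=[{"fingers": 0.06, "tx": 0.0, "ty": 0.0, "tz": 0.0, "spin": 0.0}, {"fingers": 0.06, "tx": 0.0, "ty": 0.0, "tz": 0.0, "spin": 0.0}, {"fingers": 0.06, "tx": 0.0, "ty": 0.0, "tz": 0.0, "spin": 0.0}])

```text
clock: 6.6
position: [0.5075, 0.3008, 0.038]
tcp_rot: [-0.148, -3.125, 0.005]
ft_force: [-0.4, -0.6, 0.5]
width: 0.637
```

```bash
python3 - <<'E'
from cell import robot
from h import *
go(robot.read_state(),.5065,.301,.22,-5.3)
E
```

```text
pos [0.5075 0.3008 0.038 ] toolx yaw 174.6 z [-0.013 -0.002 -1.   ] F [-0.4 -0.6  0.5] w 59.9 clk 6.6
move [ 0.0033 -0.0006 -0.182 ] spin -0.002 q6 -1.06
```

Released at 60 mm opening. I'll raise it and check.

step_arm(increments=[{"fingers": 0.06, "tx": 0.0, "ty": 0.0, "tz": -0.03, "spin": 0.0}, {"fingers": 0.06, "tx": 0.0, "ty": 0.0, "tz": -0.07, "spin": 0.0}, {"fingers": 0.06, "tx": 0.0, "ty": 0.0, "tz": -0.11, "spin": 0.0}, {"fingers": 0.094, "tx": 0.0, "ty": 0.0, "tz": -0.15, "spin": 0.0}, {"fingers": 0.094, "tx": 0.0, "ty": 0.0, "tz": -0.18, "spin": 0.0}])

```text
clock: 7.1
position: [0.5104, 0.3015, 0.2208]
tcp_rot: [-0.148, -3.128, 0.003]
ft_force: [1.0, 0.1, -0.1]
width: 0.772
```

```bash
python3 - <<'E'
from cell import robot
from h import *
import cv2,pickle
s=robot.read_state();f=robot.grab_frame("wrist");pickle.dump((s,f),open("w3.pkl","wb"))
go(s,.465,-.079,.2,-11.5)
cv2.imwrite("pics/w3.png",f["frame"][:,:,::-1])
E
```

```text
pos [0.5104 0.3015 0.2208] toolx yaw 174.6 z [-0.01  -0.001 -1.   ] F [ 1.   0.1 -0.1] w 72.6 clk 7.1
move [ 0.009  -0.383   0.0217] spin 0.106 q6 -1.06
```

View pics/w3.png

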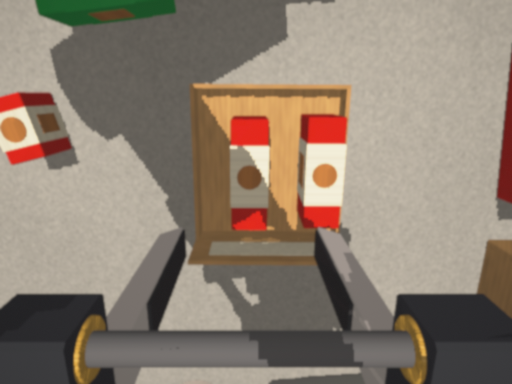

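The dealt carton at (250,173) stands upright, parallel to the stuck one at (323,172), inside the tray walls. On to carton A.

step_arm(increments=[{"fingers": 0.094, "tx": 0.001, "ty": -0.04, "tz": 0.0, "spin": 0.03}, {"fingers": 0.094, "tx": 0.003, "ty": -0.09, "tz": 0.0, "spin": 0.06}, {"fingers": 0.094, "tx": 0.005, "ty": -0.14, "tz": 0.0, "spin": 0.106}, {"fingers": 0.094, "tx": 0.006, "ty": -0.19, "tz": 0.0, "spin": 0.106}, {"fingers": 0.094, "tx": 0.007, "ty": -0.24, "tz": 0.0, "spin": 0.106}])

```text
clock: 7.65
position: [0.4824, 0.0627, 0.2251]
tcp_rot: [-0.313, -3.124, -0.003]
ft_force: [1.2, -0.5, -0.6]
width: 1.002
```

```bash
python3 - <<'E'
from cell import robot
from h import *
go(robot.read_state(),.465,-.079,.2,-11.5)
E
```

```text
pos [0.4824 0.0627 0.2251] toolx yaw 168.5 z [-0.002  0.002 -1.   ] F [ 1.2 -0.5 -0.6] w 94.1 clk 7.65
move [-0.0112 -0.1424  0.0248] spin 0.001 q6 -1.39
```

step_arm(increments=[{"fingers": 0.094, "tx": -0.004, "ty": -0.047, "tz": 0.01, "spin": 0.0}, {"fingers": 0.094, "tx": -0.008, "ty": -0.095, "tz": 0.02, "spin": 0.0}, {"fingers": 0.094, "tx": -0.011, "ty": -0.142, "tz": 0.025, "spin": 0.0}, {"fingers": 0.094, "tx": -0.011, "ty": -0.142, "tz": 0.025, "spin": 0.0}, {"fingers": 0.094, "tx": -0.011, "ty": -0.142, "tz": 0.025, "spin": 0.0}])

```text
clock: 8.15
position: [0.4646, -0.0792, 0.1996]
tcp_rot: [-0.318, -3.123, -0.004]
ft_force: [1.2, -0.0, -0.7]
width: 1.0
```

```bash
python3 - <<'E'
from cell import robot
from h import *
import cv2,pickle
s=robot.read_state();f=robot.grab_frame("wrist");pickle.dump((s,f),open("w4.pkl","wb"))
go(s,.465,-.079,.2,-11.5)
cv2.imwrite("pics/w4.png",f["frame"][:,:,::-1])
im=cv2.resize(f["frame"][100:250,190:310,::-1],None,fx=4,fy=4,interpolation=cv2.INTER_CUBIC);cv2.imwrite("pics/w4z.png",im)
E
```

```text
pos [ 0.4646 -0.0792  0.1996] toolx yaw 168.4 z [-0.002  0.003 -1.   ] F [ 1.2 -0.  -0.7] w 94.0 clk 8.15
move [-0.0003  0.0003 -0.0004] spin -0.002 q6 -1.69
```

View pics/w4.png

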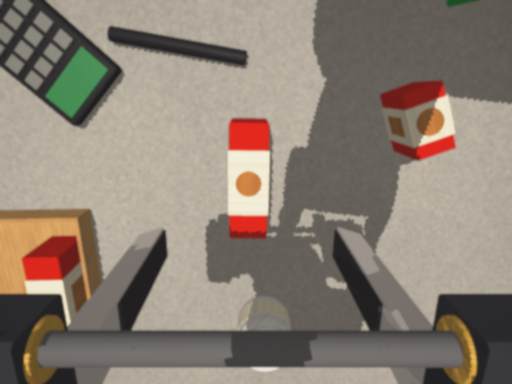

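View pics/w4z.png

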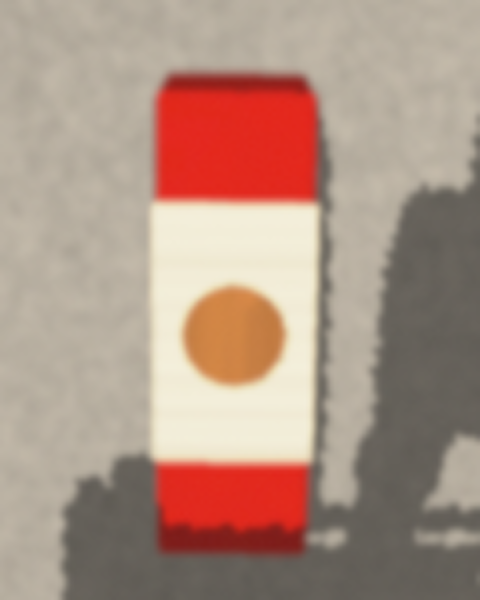

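```bash
python3 - <<'E'
import pickle,numpy as np
from h import *
s,f=pickle.load(open("w4.pkl","rb"));c=wristcam(s,f)
uv=(np.array([(156,90),(318,90),(306,551),(157,552)])+.5)/4-.5+[190,100]
p=cast(c,uv,.055);m=p.mean(0)
print(np.round(p,4),np.round(m,4), np.round(np.linalg.norm(np.diff(p,axis=0),axis=1),4), [np.round(np.degrees(np.arctan2(*(p[a]-p[b])[[1,0]])),1) for a,b in((3,0),(2,1))])
go(s,m[0],m[1],.033,-11.3)
E
```

```text
[[ 0.4067 -0.0855  0.055 ]
 [ 0.4138 -0.051   0.055 ]
 [ 0.52   -0.0741  0.055 ]
 [ 0.513  -0.1091  0.055 ]] [ 0.4634 -0.08    0.055 ] [0.0352 0.1087 0.0357] [np.float64(-12.5), np.float64(-12.2)]
pos [ 0.4646 -0.0792  0.1996] toolx yaw 168.4 z [-0.002  0.003 -1.   ] F [ 1.2 -0.  -0.7] w 94.0 clk 8.15
move [ 0.0006 -0.0014  0.1666] spin -0.006 q6 -1.69
```

step_arm(increments=[{"fingers": 0.094, "tx": 0.001, "ty": -0.001, "tz": 0.04, "spin": 0.01}, {"fingers": 0.094, "tx": 0.001, "ty": -0.001, "tz": 0.08, "spin": 0.01}, {"fingers": 0.094, "tx": 0.001, "ty": -0.001, "tz": 0.12, "spin": 0.01}, {"fingers": 0.094, "tx": 0.001, "ty": -0.001, "tz": 0.15, "spin": 0.01}, {"fingers": 0.094, "tx": 0.001, "ty": -0.001, "tz": 0.166, "spin": 0.01}])

```text
clock: 8.7
position: [0.4622, -0.0758, 0.0316]
tcp_rot: [-0.325, -3.119, -0.007]
ft_force: [0.1, -0.8, 0.4]
width: 1.001
```

```bash
python3 - <<'E'
from cell import robot
from h import *
go(robot.read_state(),.4637,-.0797,.033,-12.2)
E
```

```text
pos [ 0.4622 -0.0758  0.0316] toolx yaw 168.1 z [-0.005  0.005 -1.   ] F [ 0.1 -0.8  0.4] w 94.1 clk 8.7
move [-0.0023 -0.0035 -0.0014] spin 0.005 q6 -1.68
```

step_arm(increments=[{"fingers": 0.094, "tx": -0.002, "ty": -0.003, "tz": -0.002, "spin": 0.0}, {"fingers": 0.094, "tx": -0.002, "ty": -0.003, "tz": -0.002, "spin": 0.0}, {"fingers": 0.02, "tx": -0.002, "ty": -0.003, "tz": -0.002, "spin": 0.0}, {"fingers": 0.02, "tx": -0.002, "ty": -0.003, "tz": -0.002, "spin": 0.0}, {"fingers": 0.02, "tx": -0.002, "ty": -0.003, "tz": -0.002, "spin": 0.0}])

```text
clock: 9.2
position: [0.4642, -0.0792, 0.0345]
tcp_rot: [-0.325, -3.121, -0.006]
ft_force: [-0.6, 0.5, -0.5]
width: 0.779
```

step_arm(increments=[{"fingers": 0.02, "tx": 0.0, "ty": 0.0, "tz": 0.0, "spin": 0.0}, {"fingers": 0.02, "tx": 0.0, "ty": 0.0, "tz": 0.0, "spin": 0.0}, {"fingers": 0.02, "tx": 0.0, "ty": 0.0, "tz": 0.0, "spin": 0.0}, {"fingers": 0.02, "tx": 0.0, "ty": 0.0, "tz": 0.0, "spin": 0.0}, {"fingers": 0.02, "tx": 0.0, "ty": 0.0, "tz": 0.0, "spin": 0.0}])

```text
clock: 9.7
position: [0.4642, -0.0794, 0.0345]
tcp_rot: [-0.325, -3.121, -0.006]
ft_force: [-0.8, -0.5, 0.3]
width: 0.376
```

step_arm(increments=[{"fingers": 0.02, "tx": 0.0, "ty": 0.0, "tz": 0.0, "spin": 0.0}, {"fingers": 0.02, "tx": 0.0, "ty": 0.0, "tz": 0.0, "spin": 0.0}, {"fingers": 0.02, "tx": 0.0, "ty": 0.0, "tz": 0.0, "spin": 0.0}])

```text
clock: 10.0
position: [0.4641, -0.0794, 0.0345]
tcp_rot: [-0.325, -3.121, -0.006]
ft_force: [-0.8, 0.4, 0.4]
width: 0.379
```

```bash
python3 - <<'E'
from cell import robot
from h import *
go(robot.read_state(),.535,-.371,.2,-10.2)
E
```

```text
pos [ 0.4641 -0.0794  0.0345] toolx yaw 168.1 z [-0.004  0.004 -1.   ] F [-0.8  0.4  0.4] w 35.6 clk 10.0
move [-0.1287 -0.2702 -0.1669] spin -0.03 q6 -1.68
```

step_arm(increments=[{"fingers": 0.02, "tx": 0.0, "ty": 0.0, "tz": -0.02, "spin": 0.0}, {"fingers": 0.02, "tx": 0.0, "ty": 0.0, "tz": -0.06, "spin": 0.0}, {"fingers": 0.02, "tx": 0.0, "ty": 0.0, "tz": -0.1, "spin": 0.0}, {"fingers": 0.02, "tx": 0.0, "ty": 0.0, "tz": -0.14, "spin": 0.0}, {"fingers": 0.02, "tx": 0.0, "ty": 0.0, "tz": -0.165, "spin": 0.0}])

```text
clock: 10.5
position: [0.4655, -0.0802, 0.2021]
tcp_rot: [-0.326, -3.124, -0.005]
ft_force: [0.9, 0.4, -1.2]
width: 0.381
```

step_arm(increments=[{"fingers": 0.02, "tx": -0.018, "ty": -0.038, "tz": 0.0, "spin": 0.0}, {"fingers": 0.02, "tx": -0.036, "ty": -0.076, "tz": 0.0, "spin": -0.01}, {"fingers": 0.02, "tx": -0.054, "ty": -0.114, "tz": 0.0, "spin": -0.02}, {"fingers": 0.02, "tx": -0.072, "ty": -0.152, "tz": 0.0, "spin": -0.03}, {"fingers": 0.02, "tx": -0.09, "ty": -0.19, "tz": 0.0, "spin": -0.03}])

```text
clock: 11.0
position: [0.5143, -0.286, 0.2009]
tcp_rot: [-0.278, -3.128, -0.006]
ft_force: [-0.5, 0.8, -1.6]
width: 0.381
```

```bash
python3 - <<'E'
from cell import robot
from h import *
go(robot.read_state(),.535,-.371,.2,-10.2)
E
```

```text
pos [ 0.5143 -0.286   0.2009] toolx yaw 169.8 z [-0.001  0.004 -1.   ] F [-0.5  0.8 -1.6] w 35.8 clk 11.0
move [-0.0354 -0.08    0.0006] spin 0.0 q6 -2.02
```

step_arm(increments=[{"fingers": 0.02, "tx": -0.018, "ty": -0.04, "tz": 0.0, "spin": 0.0}, {"fingers": 0.02, "tx": -0.035, "ty": -0.08, "tz": 0.0, "spin": 0.0}, {"fingers": 0.02, "tx": -0.035, "ty": -0.08, "tz": 0.0, "spin": 0.0}, {"fingers": 0.02, "tx": -0.035, "ty": -0.08, "tz": 0.0, "spin": 0.0}, {"fingers": 0.02, "tx": -0.035, "ty": -0.08, "tz": 0.0, "spin": 0.0}])

```text
clock: 11.5
position: [0.534, -0.3695, 0.2]
tcp_rot: [-0.278, -3.126, -0.009]
ft_force: [0.6, 0.1, -2.2]
width: 0.38
```

```bash
python3 - <<'E'
from cell import robot
from h import *
import cv2
s=robot.read_state();f=robot.grab_frame("wrist")
go(s,.535,-.371,.0385,-10.2)
cv2.imwrite("pics/w5.png",f["frame"][:,:,::-1])
E
```

```text
pos [ 0.534  -0.3695  0.2   ] toolx yaw 169.8 z [-0.002  0.006 -1.   ] F [ 0.6  0.1 -2.2] w 35.8 clk 11.5
move [-0.0017 -0.0021  0.1615] spin 0.001 q6 -2.11
```

View pics/w5.png

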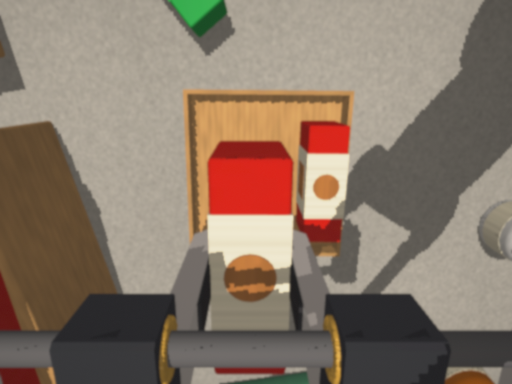

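The wrist picture shows the carton aligned over the tray, with a brown box at left (50,220) and the green stack at the bottom (265,380). I'll check the gripper body's clearance to both before lowering.

```bash
python3 - <<'E'
import pickle,numpy as np,cv2
from h import *
s,d=pickle.load(open("f0.pkl","rb"));f=d["scene"]
im=cv2.resize(f["frame"][50:260,0:220,::-1],None,fx=3,fy=3,interpolation=cv2.INTER_CUBIC);cv2.imwrite("pics/z.png",im)
E
```

```text
(no output)
```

View pics/z.png

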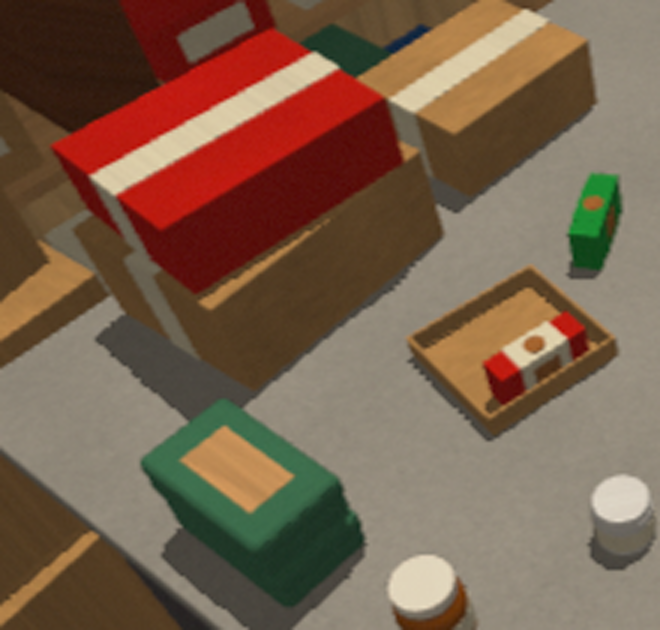

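```bash
python3 - <<'E'
import pickle,numpy as np
from h import *
s,d=pickle.load(open("f0.pkl","rb"));f=d["scene"]
P=lambda a:np.array(a)/3+[0,50]
w=cast(f,P([(442,235),(255,387),(290,605),(362,545)]),0);print("box base, green base",np.round(w[:,:2],3))
def h(base,top): # height where ray of top passes above base xy
    for z in np.arange(0,.4,.005):
        p=cast(f,P([top]),z)[0]
        if np.linalg.norm(p[:2]-base[:2])<.012: print(round(z,3),p[:2].round(3))
h(w[1],(195,292)); print(); h(w[0],(415,150));print();h(w[2],(257,548))
print("green top near",cast(f,P([(257,548),(340,480)]),.1).round(3))
a=np.radians(-10.2);X=np.array([np.cos(a),np.sin(a)]);Y=np.array([-X[1],X[0]])
T=np.array([.535,-.371])
for q in w: print("in gripper frame",np.round([(q[:2]-T)@X,(q[:2]-T)@Y],3))
E
```

```text
box base, green base [[ 0.451 -0.557]
 [ 0.74  -0.546]
 [ 0.896 -0.301]
 [ 0.81  -0.297]]
0.145 [ 0.745 -0.556]
0.15 [ 0.747 -0.55 ]
0.155 [ 0.749 -0.544]

0.125 [ 0.448 -0.564]
0.13 [ 0.452 -0.558]
0.135 [ 0.456 -0.553]

0.085 [ 0.89  -0.311]
0.09 [ 0.891 -0.307]
0.095 [ 0.892 -0.303]
0.1 [ 0.893 -0.299]
0.105 [ 0.894 -0.295]
0.11 [ 0.895 -0.292]
green top near [[ 0.893 -0.299  0.1  ]
 [ 0.801 -0.297  0.1  ]]
in gripper frame [-0.05  -0.198]
in gripper frame [ 0.233 -0.136]
in gripper frame [0.342 0.132]
in gripper frame [0.257 0.121]
```

Body reaches 88 mm sideways and the box face is about 180 mm away, so it's clear. Lowering.

step_arm(increments=[{"fingers": 0.02, "tx": -0.001, "ty": -0.002, "tz": 0.04, "spin": 0.0}, {"fingers": 0.02, "tx": -0.001, "ty": -0.002, "tz": 0.08, "spin": 0.0}, {"fingers": 0.02, "tx": -0.001, "ty": -0.002, "tz": 0.115, "spin": 0.0}, {"fingers": 0.02, "tx": -0.001, "ty": -0.002, "tz": 0.135, "spin": 0.0}, {"fingers": 0.02, "tx": -0.001, "ty": -0.002, "tz": 0.145, "spin": 0.0}])

```text
clock: 12.05
position: [0.5334, -0.3682, 0.0535]
tcp_rot: [-0.274, -3.124, -0.012]
ft_force: [0.9, 1.0, -1.8]
width: 0.383
```

```bash
python3 - <<'E'
from cell import robot
from h import *
go(robot.read_state(),.535,-.371,.0395,-10.2)
E
```

```text
pos [ 0.5334 -0.3682  0.0535] toolx yaw 170.0 z [-0.005  0.008 -1.   ] F [ 0.9  1.  -1.8] w 36.0 clk 12.05
move [-0.0021 -0.0026  0.014 ] spin 0.003 q6 -2.11
```

step_arm(increments=[{"fingers": 0.02, "tx": -0.002, "ty": -0.003, "tz": 0.006, "spin": 0.0}, {"fingers": 0.02, "tx": -0.002, "ty": -0.003, "tz": 0.01, "spin": 0.0}, {"fingers": 0.02, "tx": -0.002, "ty": -0.003, "tz": 0.014, "spin": 0.0}, {"fingers": 0.02, "tx": -0.002, "ty": -0.003, "tz": 0.014, "spin": 0.0}, {"fingers": 0.02, "tx": -0.002, "ty": -0.003, "tz": 0.014, "spin": 0.0}])

```text
clock: 12.55
position: [0.5351, -0.3717, 0.0402]
tcp_rot: [-0.274, -3.125, -0.011]
ft_force: [-0.7, 0.0, -1.7]
width: 0.381
```

```bash
python3 - <<'E'
from cell import robot
from h import *
go(robot.read_state(),.535,-.371,.0385,-10.2)
E
```

```text
pos [ 0.5351 -0.3717  0.0402] toolx yaw 170.0 z [-0.004  0.007 -1.   ] F [-0.7  0.  -1.7] w 35.8 clk 12.55
move [0.0002 0.0007 0.0017] spin 0.003 q6 -2.11
```

step_arm(increments=[{"fingers": 0.02, "tx": 0.0, "ty": 0.0, "tz": 0.002, "spin": 0.0}, {"fingers": 0.02, "tx": 0.0, "ty": 0.0, "tz": 0.002, "spin": 0.0}, {"fingers": 0.06, "tx": 0.0, "ty": 0.0, "tz": 0.002, "spin": 0.0}, {"fingers": 0.06, "tx": 0.0, "ty": 0.0, "tz": 0.002, "spin": 0.0}, {"fingers": 0.06, "tx": 0.0, "ty": 0.0, "tz": 0.002, "spin": 0.0}])

```text
clock: 13.05
position: [0.5353, -0.3718, 0.0385]
tcp_rot: [-0.274, -3.126, -0.01]
ft_force: [0.5, -0.4, 0.7]
width: 0.603
```

step_arm(increments=[{"fingers": 0.06, "tx": 0.0, "ty": 0.0, "tz": 0.0, "spin": 0.0}, {"fingers": 0.06, "tx": 0.0, "ty": 0.0, "tz": 0.0, "spin": 0.0}, {"fingers": 0.06, "tx": 0.0, "ty": 0.0, "tz": 0.0, "spin": 0.0}, {"fingers": 0.06, "tx": 0.0, "ty": 0.0, "tz": 0.0, "spin": 0.0}])

```text
clock: 13.45
position: [0.5352, -0.3718, 0.0385]
tcp_rot: [-0.275, -3.125, -0.01]
ft_force: [-0.9, 0.9, 0.4]
width: 0.64
```

step_arm(increments=[{"fingers": 0.06, "tx": 0.0, "ty": 0.0, "tz": -0.03, "spin": 0.0}, {"fingers": 0.06, "tx": 0.0, "ty": 0.0, "tz": -0.07, "spin": 0.0}, {"fingers": 0.06, "tx": 0.0, "ty": 0.0, "tz": -0.11, "spin": 0.0}, {"fingers": 0.06, "tx": 0.0, "ty": 0.0, "tz": -0.15, "spin": 0.0}, {"fingers": 0.06, "tx": 0.0, "ty": 0.0, "tz": -0.18, "spin": 0.0}])

```text
clock: 13.95
position: [0.5363, -0.3734, 0.2215]
tcp_rot: [-0.275, -3.128, -0.007]
ft_force: [-0.3, -0.6, 0.6]
width: 0.638
```

step_arm(increments=[{"fingers": 0.06, "tx": 0.0, "ty": 0.0, "tz": 0.0, "spin": 0.0}, {"fingers": 0.06, "tx": 0.0, "ty": 0.0, "tz": 0.0, "spin": 0.0}, {"fingers": 0.06, "tx": 0.0, "ty": 0.0, "tz": 0.0, "spin": 0.0}])

```text
clock: 14.25
position: [0.5355, -0.3727, 0.2194]
tcp_rot: [-0.274, -3.125, -0.011]
ft_force: [-0.0, 0.3, 0.1]
width: 0.642
```

```bash
python3 - <<'E'
from cell import robot
from h import *
import cv2,pickle
s=robot.read_state();f=robot.grab_frame("wrist");g=robot.grab_frame("scene");e=robot.grab_frame("side");pickle.dump((s,f,g,e),open("w6.pkl","wb"))
go(s,.535,-.371,.0385,-10.2)
cv2.imwrite("pics/w6.png",f["frame"][:,:,::-1])
cv2.imwrite("pics/s6.png",cv2.resize(g["frame"][225:305,310:405,::-1],None,fx=7,fy=7,interpolation=cv2.INTER_CUBIC))
cv2.imwrite("pics/e6.png",e["frame"][:,:,::-1])
E
```

```text
pos [ 0.5355 -0.3727  0.2194] toolx yaw 170.0 z [-0.004  0.007 -1.   ] F [-0.   0.3  0.1] w 60.3 clk 14.25
move [-0.0002  0.0004  0.1809] spin 0.003 q6 -2.11
```

View pics/w6.png

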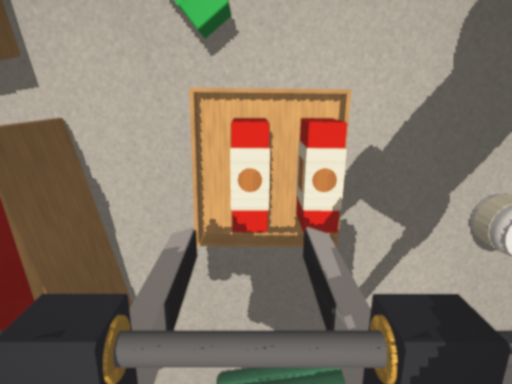

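View pics/s6.png

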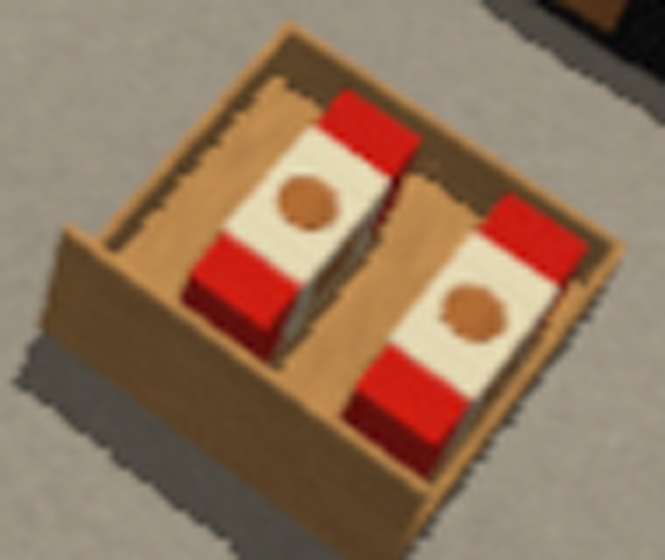

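View pics/e6.png

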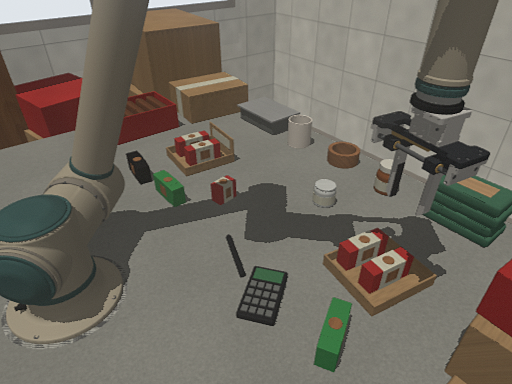

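Both trays hold two cartons, standing parallel: in the wrist view the dealt one is at (250,175) and the stuck one at (323,175). One numeric check before handing in.

```bash
python3 - <<'E'
import pickle,numpy as np
from h import *
s,f,g,e=pickle.load(open("w6.pkl","rb"))
def rel(p,o,yaw):
    a=np.radians(yaw);X=np.array([np.cos(a),np.sin(a)]);Y=np.array([-X[1],X[0]]);q=p[:2]-o
    return np.round([q@X,q@Y],4)
p=cast(g,np.array([(308,203),(475,313)])/7+[310,225]-.43,.059)
print("display",[rel(q,np.array([.5085,.3209]),-5.3) for q in p])
c=wristcam(s,f);p=cast(c,[(250,180),(324,180)],.059)
print("plain",[rel(q,np.array([.5386,-.3511]),-10.2) for q in p])
robot=__import__("cell").robot; robot.finish_job()
E
```

```text
display [array([ 0.0006, -0.0202]), array([-0.0012,  0.0518])]
plain [array([ 0.0009, -0.0204]), array([0.0008, 0.0507])]
the job is handed in; nothing more can be done
```

I dealt one loose full-length carton into the tray with the back panel, let go, then set the other in the low tray, and handed the job in at about 14.4 s of the 62 s allowed. No verdict came back.

**Position:** the last pictures put the dealt cartons at tray (x, y) = (+0.6, −20.2) mm in the panel tray and (+0.9, −20.4) mm in the low tray. The target was (0, −20). As a cross-check, the stuck cartons measured y = +51.8 and +50.7 mm against the given +52.

**Upright and parallel:** both cartons look upright and parallel to their neighbours. I judged this by eye from the wrist, scene and side views and did not measure the angles or the seated height. The tool was within about 1° of each tray's direction at release.

**Clear of the robot:** the gripper was open and about 0.22 m up at hand-in, with wrist force near zero. No measurement failed or disagreed. The only hiccup was the first move call, refused before any motion; it went through once I added the finger opening to each row.

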